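# Load the sample carrier under the spring-closed flap of a light-tight chamber

## Task

Load the sample: press the chamber's thumb plate down with one fingertip so that its spring flap stands well open, and while you hold it so, push the carrier with the other fingertip straight in under the flap until its upright end plate is flush against the chamber front. Keep the flap up off the sample the whole way in, and only with the carrier home let go, so that the flap closes fully. Nothing is to be picked up or tipped, and leave the other things on the table alone.

Things in the scene. Friction and masses are not known exactly. Their poses are not given: they have to be found in the camera images.
- station: Sample station, fixed to the table: dark steel base plate 225 x 122 x 8 mm (x -100 to 125 mm) with a black chamber on its far part. Frame: +x the push direction, +y left, z up; origin on the table surface, in the plane of the chamber's front face, on the track's centre line. The carrier slides on the base plate (z = 8 mm) between two guide bars 7 mm high, inner faces at y = -29.5 and +29.5 mm.
- front (a point): Top middle of the chamber's front face (station x = 0, y = 0, z = 60 mm), a point in its open slot: the face has an opening from y = -30 to +30 mm. Its cheeks on both sides of it, out to y = +56 and -44 mm and 60 mm high, stop the carrier's end plate. The chamber runs back to x = 118 mm, walls up to 46 mm; a fibre port behind it sticks out to x = 162 mm at z = 28 mm.
- hinge (a point): Middle of the flap's hinge line, which runs along station x at y = +64 mm, z = 47 mm. The flap is a flat aluminium lid over the chamber, right (-y) of the hinge: 46 to 49 mm high when closed, y -42 to +64 mm, x 6 to 118 mm. Opening, its right side swings up, to 112 mm above the table at most; the ribbed thumb plate left of the hinge goes down.
- skirt (a point): Middle of the lower edge of the flap's skirt: a 4 mm thick wall (station x = 6 to 10 mm, y = -33 to +36 mm) hanging from the lid, which closes the front opening down to z = 19 mm when the flap is closed. The carrier's slide plate passes under it, the sample does not. At home the skirt closes down between end plate and sample.
- flap (a joint): Opening angle of the flap in rad: 0 closed, 0.66 fully open at its stop. A spring and the flap's weight close it as soon as it is let go; about 3 to 6 N on the thumb plate opens it. The skirt clears the sample from about 0.40 rad; 0.50 or more is comfortable.
- thumb (a point): Point on the ribbed top of the flap's thumb plate, half-way along it (station x = 32.5 mm), 32 mm out from the hinge line. The plate: 135 mm along the hinge (x = -35 to +100 mm), 50 mm out to the left of it, 4 mm thick. At flap angle q it slopes up and outward at 0.70 - q rad; outer edge 81 mm above the table when closed. A fingertip pressing it may slide along x at constant height.
- carrier: Loose sample carrier, about 0.42 kg, on the track before the chamber, its nose already under the skirt, 50 to 72 mm short of home. Axes as the station's. Origin on its underside, on its centre line, in the plane of its end plate's front (+x) face. Home: station x = 0, z = 8 mm, end plate touching the chamber front. Slide plate 56 mm wide, 8 mm thick, carrier x = -8 to +80 mm.
- end_plate (a point): Middle of the top rear edge of the carrier's upright end plate, 84 mm above the table. The plate is 8 mm thick (carrier x = -8 to 0), 84 mm wide, from 9 to 76 mm above the carrier's underside. Its rear (-x) face, flat and free, is the one to push on.
- sample (a point): Top middle of the sample, a glass rod 14 mm in diameter lying on a brass block on the carrier: carrier x = 18 to 48 mm, y = -14 to +14 mm, its top 30.5 mm above the carrier's underside (38.5 mm above the table).
- lens_mount: Bystander: round black lens holder on a post and round foot, 48 mm wide, 100 mm tall. Origin under its centre.
- objective: Bystander: microscope objective (black, steel and brass rings) standing upright, 29 mm in diameter, 48 mm tall. Origin under its centre.
- spare_block: Bystander: brass V-block without rod, 40 x 30 x 25 mm. Origin under its centre.
- cleaner_bottle: Bystander: small amber bottle with black cap, 38 mm in diameter, 75 mm tall. Origin under its centre.
- ball_driver: Bystander: black-handled screwdriver-like driver, 170 mm long, lying on the table.
- screw_tray: Bystander: grey open tray 100 x 70 x 22 mm with screws and washers. Origin under its centre.
- mirror_mount: Bystander: square black mirror mount 50 x 50 mm, about 43 mm deep, standing. Origin under its front plate.
Not all that is in view belongs to the job. Of the things like the carrier, leave any that is green; of the rest the smaller one is meant.

How it is judged:
On the way, in this order (a step that is already met when the one before it is completed fails the run):
1. the flap is held open with the sample still in front of it (value of joint flap above 0.36 rad and x of carrier in the frame of station below -0.04 m), for 0.1 s.
2. the carrier is home with the flap still held open (value of joint flap above 0.34 rad and x of carrier in the frame of station above -0.0035 m), for 0.1 s.
At the end, for the whole second after the job is handed in: The carrier rests flat on its track with its end plate against the chamber front (within 3.5 mm, square within 0.06 rad) and the flap is closed (under 0.04 rad) (x of carrier in the frame of station between -0.0035 and 0.003 m and z of carrier in the frame of station below 0.011 m and angle between the x axis of carrier and the x axis of station, either way round below 0.06 rad and value of joint flap below 0.04 rad and linear speed of carrier below 0.01 m/s); the robot touches nothing.
It fails at once if the flap came down on the sample (below 0.34 rad while the sample was under its skirt) (value of joint flap below 0.34 rad and x of carrier in the frame of station between -0.0385 and -0.0085 m).
It fails at once if the carrier was lifted or tipped (z of carrier in the frame of station above 0.016 m or angle between carrier's own z axis and vertical above 0.14 rad).
It fails at once if a bystander was moved (distance of any of lens_mount, objective, spare_block, cleaner_bottle, ball_driver, screw_tray, mirror_mount from where it was at the start of the episode above 0.015 m).
It also fails if it takes over 51 s, if anything falls off the work surface, if the arm or the gripper's body presses on something with over 40 N, if the wrist force passes 120 N, or if a joint passes its speed limit or range.

## Robot

A 7-joint arm with a two-finger parallel gripper is mounted at the origin on the work surface. World frame = base frame: x ahead of the robot, y to its left, z up, the work surface at z = 0. Lengths are in m, angles in rad, forces in N, time in s.
With the tool pointing down it reaches from about 0.35 to 0.9 m from the base axis. Payload 8.1 kg.
Tool frame: the origin (TCP) lies on the centre line of the jaws, within the pads' length; the fingertips stand robot.tip_extent ahead of it and the grasp point (between the pads) lies 3 mm ahead of it (robot.tip_extent is the distance from the TCP to the fingertips, in m); z points along the fingers, y is the direction in which the jaws open and shut (so a half turn about z gives the same grasp; the last joint's range is limited). The gripper opens to 92 mm and grips with 3 to 60 N. Pads are 19 mm wide; open, the fingers measure 130 mm over their backs; the gripper's body (75 mm by 190 mm) begins 47 mm behind the grasp point.
Start: joints at [1.012, 0.434, 0.025, 1.573, -0.012, 1.134, -0.075], TCP at [0.275, -0.561, 0.249] pointing down, gripper open.
Joint ranges: [-2.62, 2.62], [-0.44, 2.09], [-1.27, 1.32], [0.08, 2.57], [-1.32, 4.46], [0.12, 2], [-2.74, 2.74]. Speed limits (rad/s): [2.22, 2.22, 3.01, 3.01, 3.14, 3.14, 3.14].

## Interface

Orientations are given as a rotation vector (axis times angle).
In Python, from cell import robot gives the robot as it stands. The module is installed in compiled form; this text tells all that it offers.
- The arm moves only by the tool send_rows, never from a script. Its argument "motion" is a list of rows, each a list of 3 entries, a list of its own where there are three numbers: the finger opening in cm, from 0 to 9.18, then the shift along the tool's x, y, z in cm, then the turn, a rotation vector about the tool's x, y, z in rad. In form: [[jaw, [dx, dy, dz], [wx, wy, wz]], ...]. A call has 1 to 5 rows; each row shifts and turns the commanded pose from where the row before left it, along the tool's axes as they then stand; what a row does not reach is not made up. A row lasts 1/12 s, in which the tool goes at most 41.7 mm and 7.16 degrees, less where a joint would pass 70% of its speed; a pose out of reach is approached as far as the arm can. A call with a gripper value outside its range is refused whole. The fingers move at their own pace and stop on an object; "force" is the grip in N (left out, the last holds). Time passes only in rows, so rows that do not move let the fingers close. It gives the time, the measured TCP pose, the force and the opening at its end, in the units of the state.
- robot.sense(): the state, without advancing time (a new reading comes with each control period).
- robot.snapshot(name): name is "scene" or "top" or "wrist"; returns the picture (384x512x3 uint8, blue, green, red); there is no depth.
- robot.camera_params(name): a dict with "fx", "fy", "cx", "cy" (pixels), "rvec" (rotation vector, rad) and "tvec" (3), from world to camera coordinates, as OpenCV has them; the wrist camera has in their place "T_tool_cam" (4x4, takes a point from camera to tool coordinates, whose origin is the TCP and whose axes are the flange's). Camera axes: x right, y down, z forward; pixel columns grow to the right and rows downward; lengths in m; the calibration is good to about 2 mm. A picture is of the moment at which its call begins: read the wrist's pose just before it. camera_params takes no time and is no camera call.
- robot.hand_in(): hands the job in, once; it reports no verdict.
The state is a dict: "clock": time; "joints": joint angles; "dq": joint speeds; "joint_efforts": joint torques, N m; "tool_pos": TCP position; "orientation": TCP orientation; "force": force on the tool from outside, world axes, zero at the start; "wrist_torque": the same for the moment, N m; "grip_width": finger opening in m.
Only numpy, scipy, OpenCV 4.12 (cv2) and the standard library are available. Lean on these libraries where they do the work, as an engineer would, in place of code of your own. Each camera call takes 0.05 s, during which the arm holds its last target.

## Working session

There is one attempt and no reset: what is moved stays moved. The work goes in short steps, Python scripts to look and compute and a tool call to move; the robot and the scene stay as the last step left them, time stands still between calls to the robot, and variables do not carry over. Pictures are saved under pics/ and viewed, and the job is handed in when it is done.

Besides the shell and the picture viewer there is one more tool, called after ">>>" as name(argument=value, ...) on one line, values as JSON. send_rows: Moves the arm, as the interface text tells. Its arguments: {"type":"object","properties":{"motion":{"type":"array"},"force":{"type":"number"}},"required":["motion"]}

```bash
mkdir -p pics; python3 - <<'E'
from cell import robot
import cv2
s=robot.sense()
for k,v in s.items(): print(k,v)
print(robot.tip_extent)
for n in ("scene","top","wrist"):
    print(n,robot.camera_params(n))
    cv2.imwrite(f"pics/{n}0.png",robot.snapshot(n))
E
```

```text
clock 0.0
joints [ 1.01243282  0.43521153  0.02494046  1.57410106 -0.01160904  1.13401928
 -0.07509271]
dq [ 0.00089589  0.00127602  0.00054607  0.00122267 -0.00040779  0.00039824
 -0.00027205]
joint_efforts [-6.56096800e-04 -6.67860317e+01  9.84675698e-01 -3.14468157e+01
 -6.08062372e-02  4.25951346e-02  1.60683826e-04]
tool_pos [ 0.27484722 -0.5607792   0.24795016]
orientation [-3.05890480e+00 -7.09331407e-01  7.50970942e-04]
force [-0.29551432  0.16087692 -0.10686999]
wrist_torque [-0.00187848  0.02350135 -0.00553694]
grip_width 0.09211093045736278
0.022
scene {'fx': 425.1996037016465, 'fy': 425.1996037016465, 'cx': 253.85762588312767, 'cy': 189.91209961976077, 'rvec': array([ 2.36296473,  0.91370377, -0.28173254]), 'tvec': array([-0.39418877, -0.20487884,  1.43150611])}
top {'fx': 376.48284404992626, 'fy': 376.48284404992626, 'cx': 259.935824612077, 'cy': 188.30814994630822, 'rvec': array([ 2.15674551, -2.12862668,  0.15759401]), 'tvec': array([-0.00621151,  0.52024   ,  1.12362172])}
wrist {'fx': 323.8240218153854, 'fy': 323.8240218153854, 'cx': 257.4353049292563, 'cy': 185.57586546912492, 'T_tool_cam': array([[ 1.85587469e-04, -9.60493024e-01, -2.78303998e-01,
         7.46915248e-02],
       [ 9.99999827e-01,  3.33526433e-04, -4.84227233e-04,
        -2.02471211e-04],
       [ 5.57918620e-04, -2.78303860e-01,  9.60492920e-01,
        -1.36513684e-01],
       [ 0.00000000e+00,  0.00000000e+00,  0.00000000e+00,
         1.00000000e+00]])}
```

View pics/scene0.png

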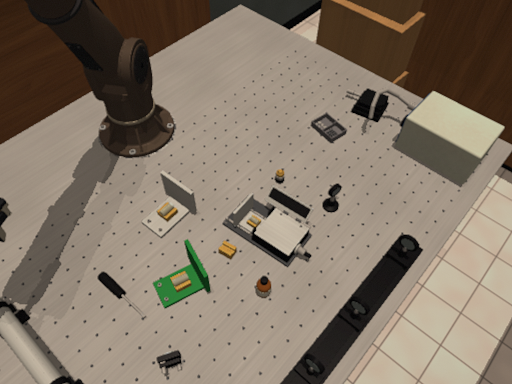

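View pics/top0.png

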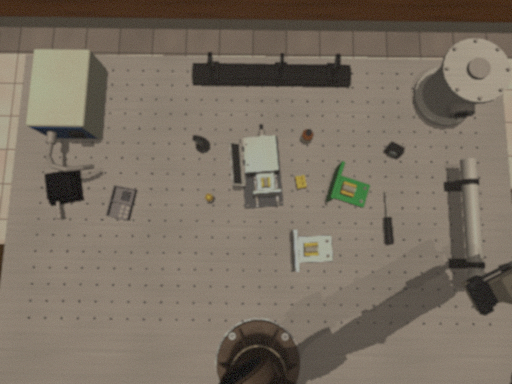

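View pics/wrist0.png

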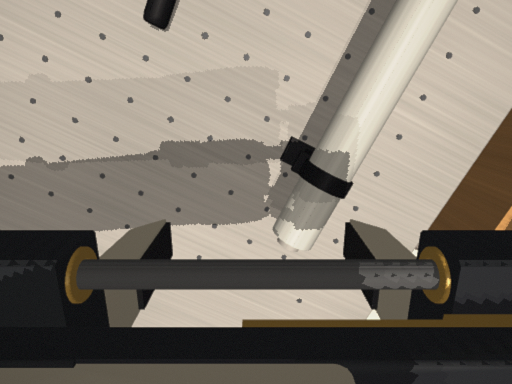

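```bash
python3 - <<'E'
import cv2
a=cv2.imread("pics/scene0.png")[170:275,205:325]; cv2.imwrite("pics/sc_z.png",cv2.resize(a,None,fx=6.5,fy=5.7*6.5/6.5,interpolation=cv2.INTER_CUBIC))
a=cv2.imread("pics/top0.png")[120:215,220:295]; cv2.imwrite("pics/tp_z.png",cv2.resize(a,None,fx=6,fy=6,interpolation=cv2.INTER_CUBIC))
E
```

```text
(no output)
```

View pics/sc_z.png

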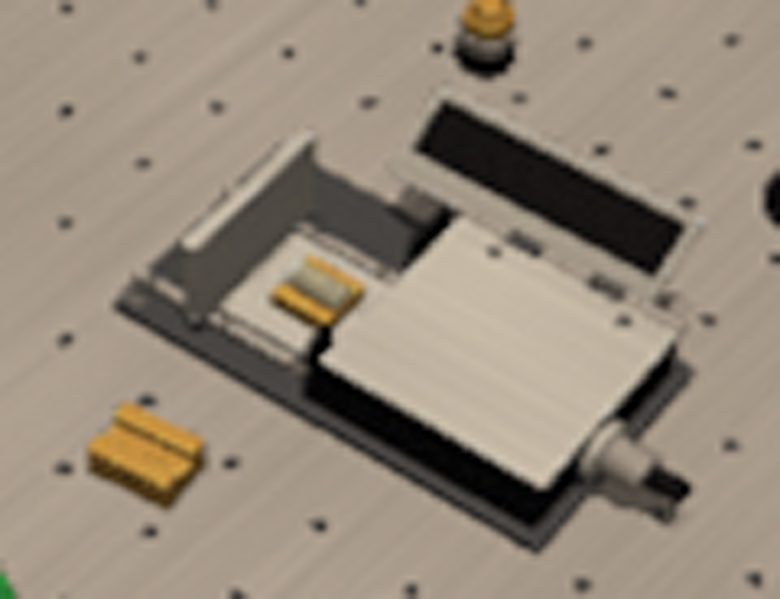

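View pics/tp_z.png

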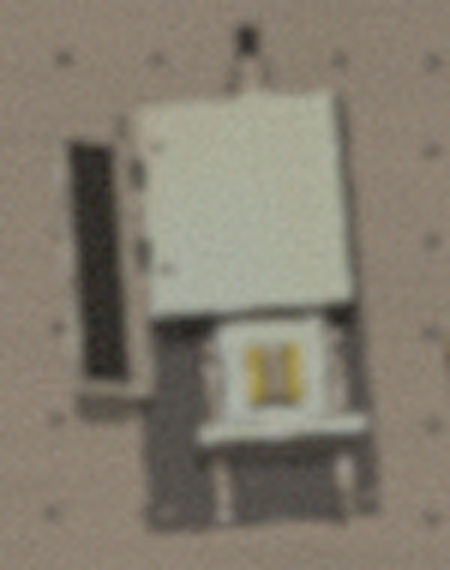

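```bash
cat > h.py <<'E'
import numpy as np, cv2
from scipy.optimize import least_squares
from scipy.spatial.transform import Rotation as R
from cell import robot
P={n:robot.camera_params(n) for n in("scene","top")}
def proj(n,X):
    p=P[n];K=np.array([[p['fx'],0,p['cx']],[0,p['fy'],p['cy']],[0,0,1]])
    return cv2.projectPoints(np.asarray(X,float).reshape(-1,3),p['rvec'],p['tvec'],K,None)[0].reshape(-1,2)
def ray(n,uv,z):
    p=P[n];Rm=cv2.Rodrigues(p['rvec'])[0];c=-Rm.T@p['tvec']
    d=Rm.T@np.array([(uv[0]-p['cx'])/p['fx'],(uv[1]-p['cy'])/p['fy'],1])
    return c+d*(z-c[2])/d[2]
E
cat > fit.py <<'E'
from h import *
T=lambda u,v:((u+.5)/6-.5+220,(v+.5)/6-.5+120)
S=lambda u,v:((u+.5)/6.5-.5+205,(v+.5)/5.7-.5+170)
lid=[(118,-42,49),(6,-42,49),(6,64,49)]
obs=[("top",T(332,95),lid[0]),("top",T(352,303),lid[1]),("top",T(150,318),lid[2]),
("top",T(152,530),(-100,'L',8)),("top",T(378,512),(-100,'R',8)),
("scene",S(320,362),lid[1]),("scene",S(545,488),lid[0]),("scene",S(678,345),(118,64,49)),
("scene",S(118,303),(-100,'R',8)),("scene",S(535,550),(125,'R',8))]
def pt(q,m):
    x,y,z=m
    if y=='L': y=q[3]*1e3+122
    if y=='R': y=q[3]*1e3
    c,s=np.cos(q[2]),np.sin(q[2]); x,y=x/1e3,y/1e3
    return [q[0]+c*x-s*y,q[1]+s*x+c*y,z/1e3]
f=lambda q:np.concatenate([proj(n,pt(q,m))[0]-uv for n,uv,m in obs])
r=least_squares(f,[.55,0,0,-.055],loss='soft_l1')
q=r.x; print(q,np.degrees(q[2])); print(np.round(f(q).reshape(-1,2),2))
# carrier
for n,a,b in (("top",T(202,445),T(368,433)),("scene",S(185,245),S(312,135))):
    for uv in(a,b):
        X=ray(n,uv,.084); d=X[:2]-q[:2];c,s=np.cos(q[2]),np.sin(q[2])
        print(n,X,"station",c*d[0]+s*d[1],-s*d[0]+c*d[1])
E
python3 fit.py
```

```text
[ 0.5683453  -0.01459098  0.09114477 -0.04939731] 5.222210663077297
[[ 0.53 -0.95]
 [ 0.25 -0.58]
 [-0.37 -0.44]
 [-0.46 -0.08]
 [ 0.5  -0.09]
 [-0.57 -0.33]
 [-0.68  0.19]
 [ 0.75 -2.64]
 [-1.03 -0.41]
 [ 0.29 -0.1 ]]
top [0.49694804 0.02003577 0.084     ] station -0.0679492172146646 0.04098149886607659
top [ 0.50399399 -0.06182358  0.084     ] station -0.06838323749135694 -0.04117938111931822
scene [ 0.50988497 -0.06162518  0.084     ] station -0.06249865678613843 -0.04151799504729365
scene [0.50571404 0.02096269 0.084     ] station -0.059135239304085284 0.041106705763646625
```

```bash
cat >> h.py <<'E'
Q=np.array([ 0.5683453,-0.01459098,0.09114477])
def st2w(x,y,z=0,q=Q):
    c,s=np.cos(q[2]),np.sin(q[2]); return np.array([q[0]+c*x-s*y,q[1]+s*x+c*y,z])
def w2st(p,q=Q):
    c,s=np.cos(q[2]),np.sin(q[2]); d=np.asarray(p)[:2]-q[:2]; return np.array([c*d[0]+s*d[1],-s*d[0]+c*d[1]])
def pose():
    s=robot.sense(); return np.array(s['tool_pos']),R.from_rotvec(s['orientation']),s
def Rt(theta,q=Q): # tool down, tool y = jaw axis turned theta from station y to +x
    a=np.pi/2-theta+q[2]; y=np.array([np.cos(a),np.sin(a),0]); z=np.array([0,0,-1.]); x=np.cross(y,z)
    return R.from_matrix(np.column_stack([x,y,z]))
def plan(p1,R1,n,jaw=9.18,p0=None,R0=None):
    if p0 is None: p0,R0,_=pose()
    rv=(R0.inv()*R1).as_rotvec(); out=[]; 
    p,Rc=p0,R0
    for i in range(n):
        tgt=p0+(p1-p0)*(i+1)/n
        d=np.round(Rc.inv().apply(tgt-p)*100,2); w=np.round((R0*R.from_rotvec(rv*(i+1)/n)).inv().as_matrix()@Rc.as_matrix(),9)
        w=np.round((Rc.inv()*(R0*R.from_rotvec(rv*(i+1)/n))).as_rotvec(),3)
        out.append([jaw,d.tolist(),w.tolist()]); p=p+Rc.apply(d/100); Rc=Rc*R.from_rotvec(w)
    return out,p,Rc
E
python3 - <<'E'
from h import *
t=np.radians(35)
o,p,Rc=plan(st2w(-.055,.049,.2),Rt(t),20)
for i in range(0,20,5): print(o[i:i+5])
print(p,Rc.as_rotvec())
# bystanders (base z=0)
for n,uv in (("lens",(202,146)),("obj",(210,199)),("vblock",(300,182)),("bottle",(307,136))): print(n,ray("top",uv,.03),w2st(ray("top",uv,.03)))
E
```

```text
[[9.18, [2.35, -2.13, 0.24], [-0.0, -0.0, -0.108]], [9.18, [2.57, -1.87, 0.25], [-0.0, -0.0, -0.109]], [9.18, [2.75, -1.58, 0.24], [-0.0, -0.0, -0.108]], [9.18, [2.91, -1.27, 0.24], [-0.0, -0.0, -0.108]], [9.18, [3.03, -0.95, 0.24], [-0.0, -0.0, -0.109]]]
[[9.18, [3.11, -0.62, 0.25], [-0.0, -0.0, -0.108]], [9.18, [3.16, -0.27, 0.24], [-0.0, -0.0, -0.108]], [9.18, [3.18, 0.06, 0.24], [-0.0, -0.001, -0.108]], [9.18, [3.14, 0.41, 0.24], [-0.0, 0.0, -0.109]], [9.18, [3.09, 0.75, 0.24], [-0.0, 0.0, -0.108]]]
[[9.18, [2.99, 1.07, 0.24], [-0.0, 0.0, -0.108]], [9.18, [2.85, 1.4, 0.24], [-0.0, 0.0, -0.109]], [9.18, [2.68, 1.69, 0.24], [-0.0, -0.0, -0.108]], [9.18, [2.49, 1.97, 0.24], [-0.0, -0.0, -0.108]], [9.18, [2.26, 2.23, 0.24], [-0.001, -0.0, -0.109]]]
[[9.18, [2.0, 2.46, 0.24], [0.0, -0.0, -0.108]], [9.18, [1.73, 2.67, 0.25], [0.0, -0.0, -0.108]], [9.18, [1.43, 2.83, 0.24], [0.0, -0.0, -0.108]], [9.18, [1.11, 2.97, 0.24], [0.0, -0.0, -0.109]], [9.18, [0.79, 3.08, 0.24], [0.0, -0.0, -0.108]]]
[0.50909438 0.02921754 0.20003143] [-8.07336716e-01 -3.03594524e+00 -7.53236277e-04]
lens [0.65466764 0.18584561 0.03      ] [0.1042075  0.19174768]
obj [0.48609573 0.15494642 0.03      ] [-0.06647711  0.17631992]
vblock [ 0.54313582 -0.12404419  0.03      ] [-0.03506712 -0.10670436]
bottle [ 0.6916264  -0.14666567  0.03      ] [ 0.11074813 -0.14274735]
```

>>> send_rows(motion=[[9.18,[2.35,-2.13,0.2],[0,0,-0.108]],[9.18,[2.57,-1.87,0.2],[0,0,-0.109]],[9.18,[2.75,-1.58,0.2],[0,0,-0.108]],[9.18,[2.91,-1.27,0.2],[0,0,-0.108]],[9.18,[3.03,-0.95,0.2],[0,0,-0.109]]])

```text
clock: 0.57
tool_pos: [0.3338, -0.4122, 0.2384]
orientation: [-2.755, -1.51, 0.0]
force: [0.6, 0.6, 0.8]
grip_width: 0.0918
```

>>> send_rows(motion=[[9.18,[3.11,-0.62,0.2],[0,0,-0.108]],[9.18,[3.16,-0.27,0.2],[0,0,-0.108]],[9.18,[3.18,0.06,0.2],[0,0,-0.108]],[9.18,[3.14,0.41,0.2],[0,0,-0.109]],[9.18,[3.09,0.75,0.2],[0,0,-0.108]]])

```text
clock: 0.98
tool_pos: [0.3924, -0.2647, 0.2286]
orientation: [2.251, 2.191, -0.0]
force: [0.8, 0.0, 0.5]
grip_width: 0.0919
```

>>> send_rows(motion=[[9.18,[2.99,1.07,0.2],[0,0,-0.108]],[9.18,[2.85,1.4,0.2],[0,0,-0.109]],[9.18,[2.68,1.69,0.2],[0,0,-0.108]],[9.18,[2.49,1.97,0.2],[0,0,-0.108]],[9.18,[2.26,2.23,0.2],[0,0,-0.109]]])

```text
clock: 1.4
tool_pos: [0.4509, -0.1173, 0.2187]
orientation: [1.582, 2.714, -0.0]
force: [1.3, -0.5, -0.3]
grip_width: 0.0917
```

>>> send_rows(motion=[[9.18,[2.0,2.46,0.2],[0,0,-0.108]],[9.18,[1.73,2.67,0.2],[0,0,-0.108]],[9.18,[1.43,2.83,0.2],[0,0,-0.108]],[9.18,[1.11,2.97,0.2],[0,0,-0.109]],[9.18,[0.79,3.08,0.2],[0,0,-0.108]]])

```text
clock: 1.82
tool_pos: [0.5095, 0.0302, 0.2086]
orientation: [-0.8, -3.038, 0.0]
force: [0.5, -0.3, -0.1]
grip_width: 0.0918
```

>>> send_rows(motion=[[9.18,[0,0,0],[0,0,0]],[9.18,[0,0,0],[0,0,0]],[9.18,[0,0,0],[0,0,0]]])

```text
clock: 2.07
tool_pos: [0.5089, 0.0283, 0.2083]
orientation: [-0.809, -3.035, 0.001]
force: [-0.2, -0.2, 0.2]
grip_width: 0.0918
```

```bash
python3 - <<'E'
from h import *
p,r,s=pose(); print(p,w2st(p),np.degrees((r.inv()*Rt(np.radians(35))).as_rotvec()),s['joints'],s['force'],s['clock'])
for n in ("wrist","scene","top"): cv2.imwrite(f"pics/{n}1.png",robot.snapshot(n))
E
```

```text
[0.50891863 0.02825048 0.20834106] [-0.05528063  0.04807257] [-0.05661377 -0.03713161 -0.07641063] [ 0.34838526  0.36938831 -0.65759211  1.86228745  0.26570991  0.99952164
  0.62763238] [-0.20901798 -0.20901005  0.23261358] 2.0667
```

View pics/wrist1.png

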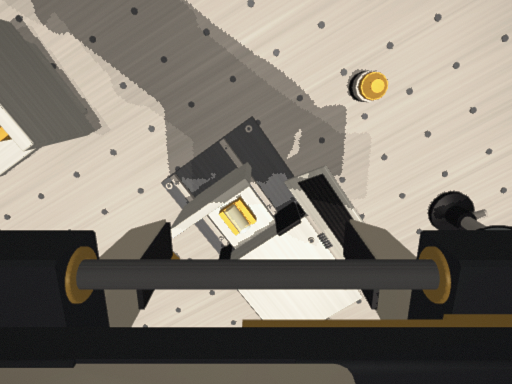

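View pics/scene1.png

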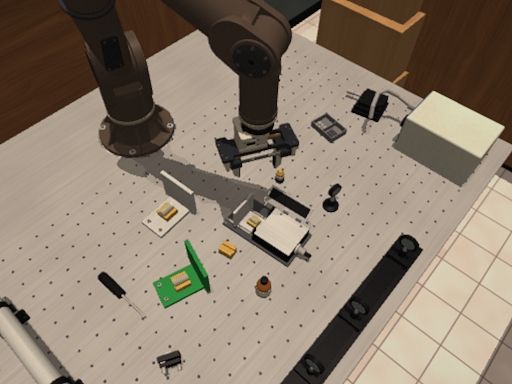

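```bash
python3 - <<'E'
import cv2
a=cv2.imread("pics/wrist1.png")[105:265,150:385]; cv2.imwrite("pics/w1z.png",cv2.resize(a,None,fx=3.4,fy=3.4,interpolation=cv2.INTER_CUBIC))
E
```

```text
(no output)
```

View pics/w1z.png

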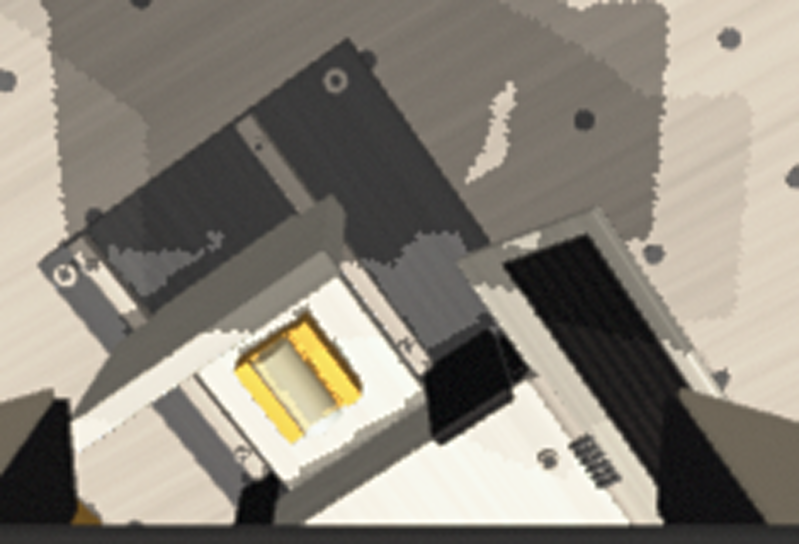

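```bash
cat >> h.py <<'E'
W=robot.camera_params("wrist")
KW=np.array([[W['fx'],0,W['cx']],[0,W['fy'],W['cy']],[0,0,1]])
def projw(X,p,r):
    T=W['T_tool_cam']; X=np.asarray(X,float).reshape(-1,3)
    Xc=(r.inv().apply(X-p)-T[:3,3])@T[:3,:3]
    u=Xc@KW.T; return u[:,:2]/u[:,2:]
def model(xc,qf,q=Q,yb=-.0495):
    E=[]
    def rect(pts): 
        for i in range(len(pts)): E.append((st2w(*pts[i],q=q),st2w(*pts[(i+1)%len(pts)],q=q)))
    y2=yb+.122
    rect([(-.1,yb,.008),(.125,yb,.008),(.125,y2,.008),(-.1,y2,.008)])
    for x in(-.008,0): rect([(xc+x,-.042,.017),(xc+x,.042,.017),(xc+x,.042,.084),(xc+x,-.042,.084)])
    rect([(xc+.018,-.014,.0385),(xc+.048,-.014,.0385),(xc+.048,.014,.0385),(xc+.018,.014,.0385)])
    def fl(y,h): # y from hinge (neg=right), h height above hinge; flap rot
        c,s=np.cos(qf),np.sin(qf); return (.064+c*y+s*h, .047-s*y+c*h)
    rect([(x,)+fl(y,.002) for x,y in((.006,-.106),(.118,-.106),(.118,0),(.006,0))])
    a=.7-qf
    rect([(x,.064+r*np.cos(a)-.002*np.sin(a),.047+r*np.sin(a)+.002*np.cos(a)) for x,r in((-.035,0),(-.035,.05),(.1,.05),(.1,0))])
    rect([(x,)+fl(y,-.028) for x,y in((.006,-.097),(.010,-.097),(.010,-.028),(.006,-.028))])
    return E
def overlay(img,E,pf,crop,f,name):
    x0,y0,x1,y1=crop; im=cv2.resize(img[y0:y1,x0:x1],None,fx=f,fy=f,interpolation=cv2.INTER_CUBIC)
    for a,b in E:
        uv=(np.array([pf(a)[0],pf(b)[0]])+.5-[x0,y0])*f-.5
        cv2.line(im,tuple(int(v) for v in uv[0]),tuple(int(v) for v in uv[1]),(0,0,255),1)
    cv2.imwrite(name,im)
E
python3 - <<'E'
from h import *
p,r=np.array([0.50891863,0.02825048,0.20834106]),pose()[1]
E=model(-.057,0)
overlay(cv2.imread("pics/wrist1.png"),E,lambda X:projw(X,p,r),(150,105,385,265),3.4,"pics/ov_w1.png")
overlay(cv2.imread("pics/top0.png"),E,lambda X:proj("top",X),(220,120,300,215),6,"pics/ov_t.png")
E
```

```text
(no output)
```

View pics/ov_w1.png

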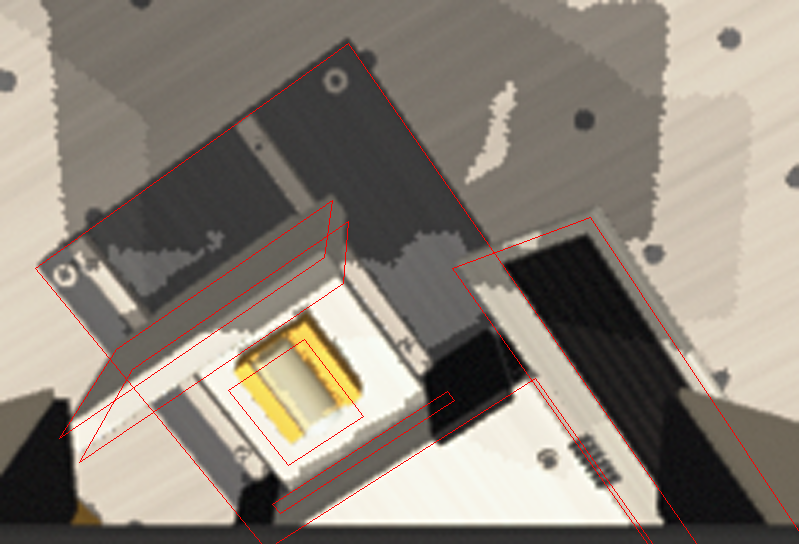

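View pics/ov_t.png

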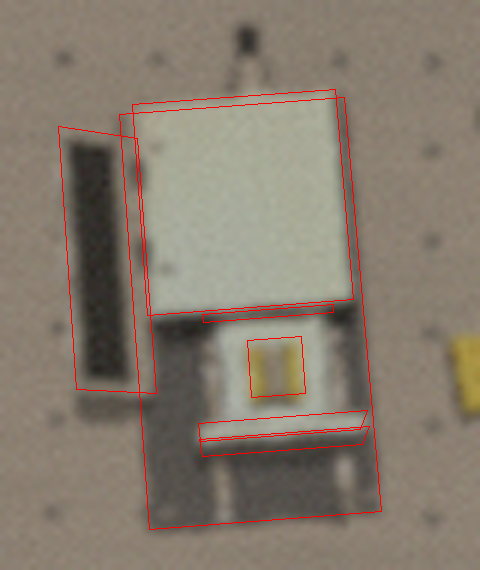

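>>> send_rows(motion=[[9.18,[0.16,-0.11,2.4],[0,0,0]],[9.18,[0,0,2.4],[0,0,0]],[9.18,[0,0,2.4],[0,0,0]],[9.18,[0,0,2.2],[0,0,0]],[9.18,[0,0,0],[0,0,0]]])

```text
clock: 2.63
tool_pos: [0.5049, 0.0269, 0.1114]
orientation: [-0.809, -3.03, 0.004]
force: [-1.1, -1.2, -0.4]
grip_width: 0.0921
```

```bash
python3 - <<'E'
from h import *
p,r,s=pose(); print(p,w2st(p),np.degrees((r.inv()*Rt(np.radians(35))).as_rotvec()),s['force'],s['clock'])
for n in ("wrist","scene","top"): cv2.imwrite(f"pics/{n}2.png",robot.snapshot(n))
a=cv2.imread("pics/scene2.png")[150:275,200:325]; cv2.imwrite("pics/s2z.png",cv2.resize(a,None,fx=4.7,fy=4.7,interpolation=cv2.INTER_CUBIC))
E=model(-.060,0)
overlay(cv2.imread("pics/wrist2.png"),E,lambda X:projw(X,p,r),(0,0,512,384),1.5,"pics/ov_w2.png")
E
```

```text
[0.50488993 0.02685934 0.11142615] [-0.05941923  0.04705389] [-0.22172357 -0.25275791 -0.13184867] [-1.07847365 -1.1789717  -0.42179065] 2.6333
```

View pics/ov_w2.png

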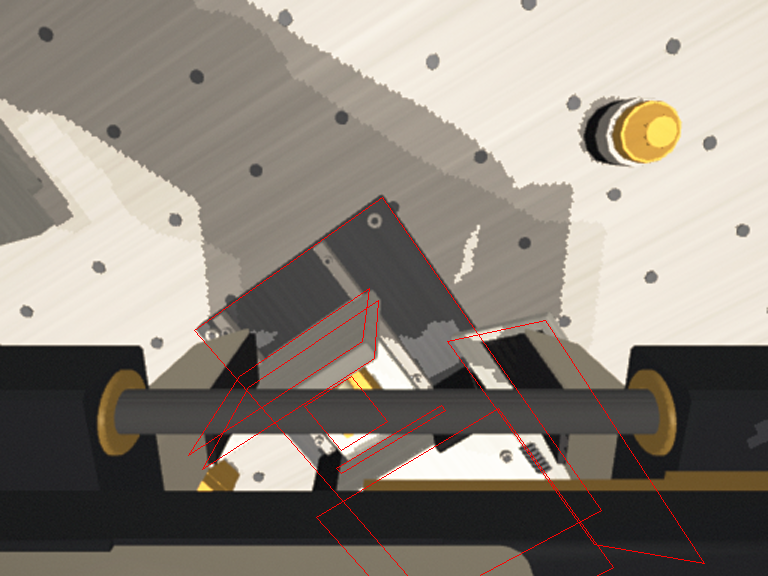

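View pics/s2z.png

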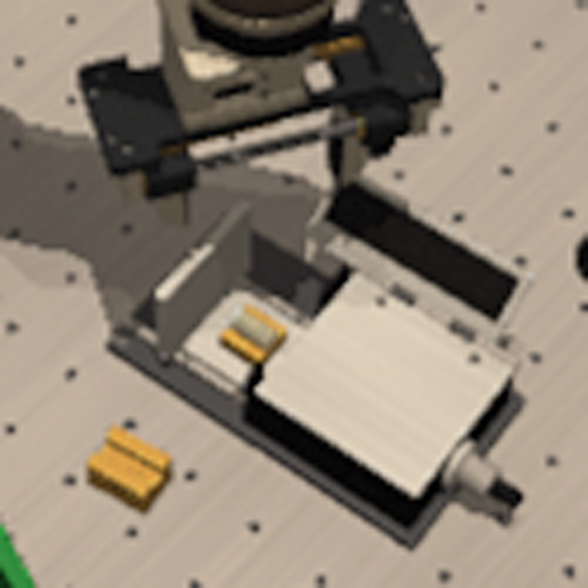

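```bash
python3 - <<'E'
from h import *
p,r,s=pose(); print(p,w2st(p),np.degrees((r.inv()*Rt(np.radians(35))).as_rotvec()),s['force'],s['clock'])
im=robot.snapshot("wrist"); 
E=[e for e in model(-.060,0)][4:12]
def tb(x,y,z): return p+r.apply([x,y,z])
for sg in(-1,1):
  q=[(-.0095,.046*sg,.022),(.0095,.046*sg,.022),(.0095,.065*sg,.022),(-.0095,.065*sg,.022)]
  for i in range(4): E.append((tb(*q[i]),tb(*q[(i+1)%4])))
  E.append((tb(*q[0]),tb(-.0095,.046*sg,-.01)));E.append((tb(*q[1]),tb(.0095,.046*sg,-.01)))
  for c in q: print(sg,w2st(tb(*c)),tb(*c)[2])
overlay(im,E,lambda X:projw(X,p,r),(100,190,420,370),2.5,"pics/ov_w3.png")
E
```

```text
[0.50775437 0.02833442 0.11569586] [-0.05643241  0.04826213] [ 0.01459344  0.03612683 -0.06204717] [-0.23983908  0.09936439  0.1838436 ] 2.7833
-1 [-0.0750671   0.00514896] 0.09369012472771357
-1 [-0.09061918  0.01606376] 0.09367814724183014
-1 [-0.10153398  0.00051168] 0.0936733013875391
-1 [-0.0859819  -0.01040312] 0.09368527887342254
1 [-0.0222165   0.08045376] 0.0937135888642807
1 [-0.03776857  0.09136856] 0.09370161137839728
1 [-0.02685377  0.10692063] 0.0937064572326883
1 [-0.0113017   0.09600584] 0.09371843471857173
```

View pics/ov_w3.png

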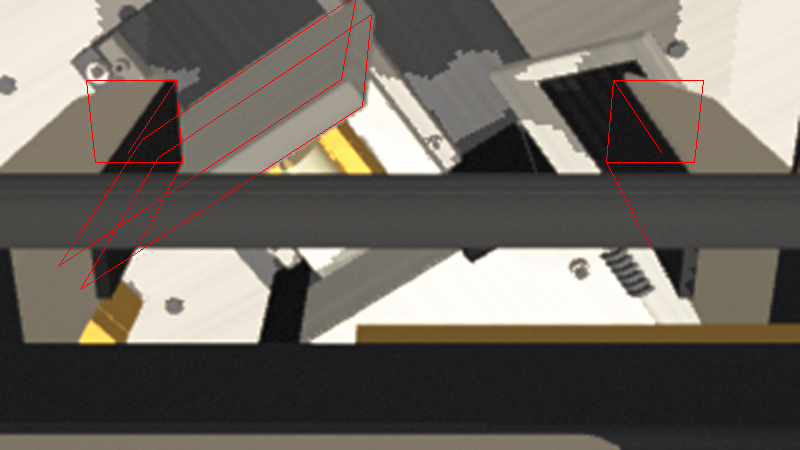

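>>> send_rows(motion=[[9.18,[0,0,0.8],[0,0,0]],[9.18,[0,0,0.8],[0,0,0]],[9.18,[0,0,0.8],[0,0,0]],[9.18,[0,0,0.8],[0,0,0]],[9.18,[0,0,0.7],[0,0,0]]])

```text
clock: 3.25
tool_pos: [0.5075, 0.0294, 0.0752]
orientation: [0.807, 3.036, 0.002]
force: [-0.7, 2.5, 6.4]
grip_width: 0.0919
```

>>> send_rows(motion=[[9.18,[0,0,0],[0,0,0]],[9.18,[0,0,0],[0,0,0]],[9.18,[0,0,0],[0,0,0]]])

```text
clock: 3.5
tool_pos: [0.5074, 0.029, 0.0758]
orientation: [-0.807, -3.036, -0.0]
force: [-1.2, 2.2, 4.8]
grip_width: 0.0915
```

```bash
python3 - <<'E'
from h import *
p,r,s=pose(); print(p,p[2]-.022,w2st(p),np.degrees((r.inv()*Rt(np.radians(35))).as_rotvec()),s['force'],s['clock'])
E=model(-.060,.58)
overlay(robot.snapshot("scene"),E,lambda X:proj("scene",X),(205,150,325,275),4.7,"pics/ov_s4.png")
overlay(robot.snapshot("wrist"),E,lambda X:projw(X,p,r),(0,0,512,384),1.5,"pics/ov_w4.png")
E
```

```text
[0.50737482 0.02900716 0.07581089] 0.05381089107557053 [-0.05674916  0.04896662] [ 0.00699168 -0.00826389  0.01472889] [-1.22272865  2.15148967  4.84516294] 3.5
```

View pics/ov_s4.png

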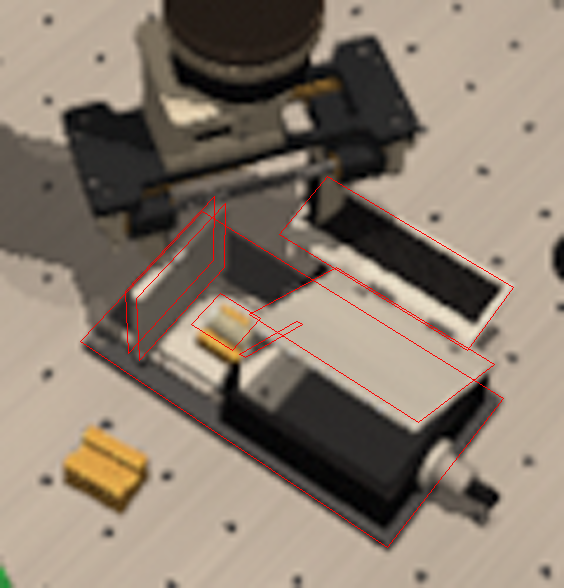

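View pics/ov_w4.png

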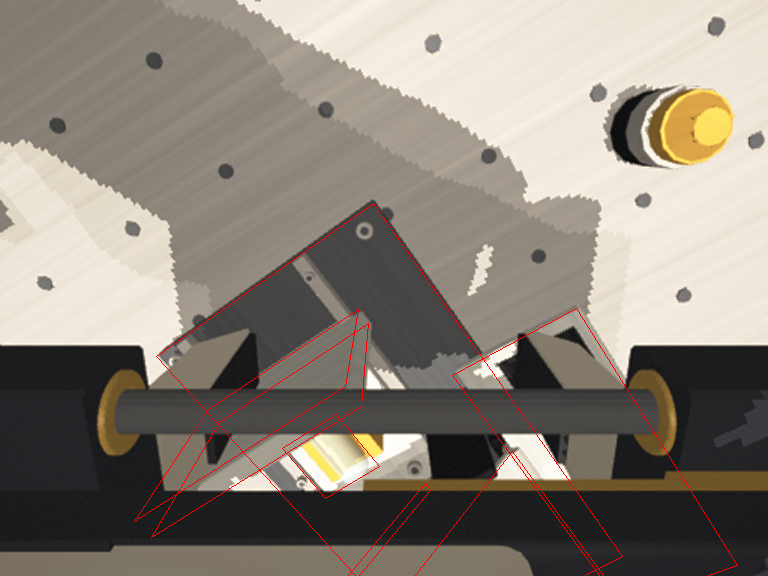

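>>> send_rows(motion=[[9.18,[-0.246,0.172,0],[0,0,0]],[9.18,[-0.246,0.172,0],[0,0,0]],[9.18,[-0.246,0.172,0],[0,0,0]],[9.18,[-0.246,0.172,0],[0,0,0]],[9.18,[-0.246,0.172,0],[0,0,0]]])

```text
clock: 4.02
tool_pos: [0.5202, 0.0292, 0.0753]
orientation: [-0.808, -3.032, 0.005]
force: [-11.4, -0.6, 12.2]
grip_width: 0.0916
```

```bash
python3 - <<'E'
from h import *
p,r,s=pose(); print(p,p[2]-.022,w2st(p),np.degrees((r.inv()*Rt(np.radians(35))).as_rotvec()),s['force'],s['clock'])
xc=w2st(p)[0]-.0186+.008; print(xc)
E=model(xc,.58)
overlay(robot.snapshot("scene"),E,lambda X:proj("scene",X),(205,150,325,275),4.7,"pics/ov_s5.png")
E
```

```text
[0.52022414 0.02919553 0.07526801] 0.05326801193964154 [-0.04393603  0.04798468] [-0.22401532 -0.18222769 -0.06171118] [-11.43924783  -0.57472928  12.22503146] 4.0167
-0.05453602683454698
```

View pics/ov_s5.png

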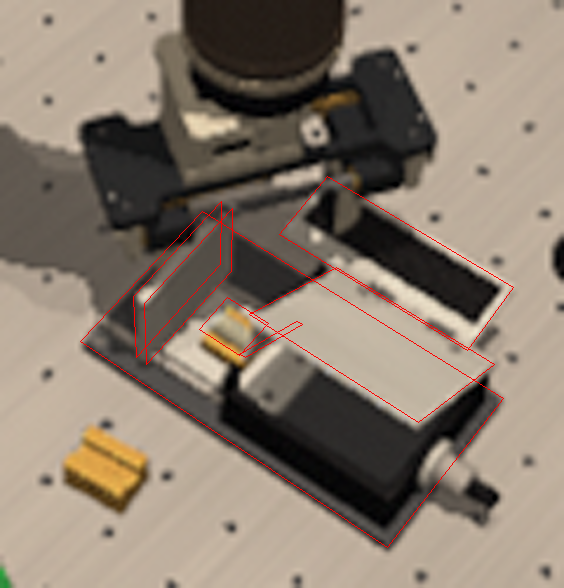

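>>> send_rows(motion=[[9.18,[0,0,0],[0,0,0]],[9.18,[0,0,0],[0,0,0]]])

```text
clock: 4.23
tool_pos: [0.5209, 0.0292, 0.0753]
orientation: [-0.808, -3.033, 0.004]
force: [-7.5, -0.6, 7.4]
grip_width: 0.0919
```

```bash
python3 - <<'E'
from h import *
p,r,s=pose(); print(p,p[2]-.022,w2st(p),np.degrees((r.inv()*Rt(np.radians(35))).as_rotvec()),s['force'],s['wrist_torque'],s['clock'])
xc=w2st(p)[0]-.0186+.008; print(xc)
E=model(xc,.58)
overlay(robot.snapshot("top"),E,lambda X:proj("top",X),(220,120,300,215),6,"pics/ov_t6.png")
im=robot.snapshot("wrist")
overlay(im,E,lambda X:projw(X,p,r),(0,0,512,384),1.5,"pics/ov_w6.png")
E
```

```text
[0.52087704 0.02924644 0.07533663] 0.05333663150667468 [-0.04328121  0.04797595] [-0.16407926 -0.11926223 -0.05408271] [-7.50652153 -0.56861375  7.36275183] [-0.16132059  1.44169378 -0.07284537] 4.2333
-0.05388120688729696
```

View pics/ov_w6.png

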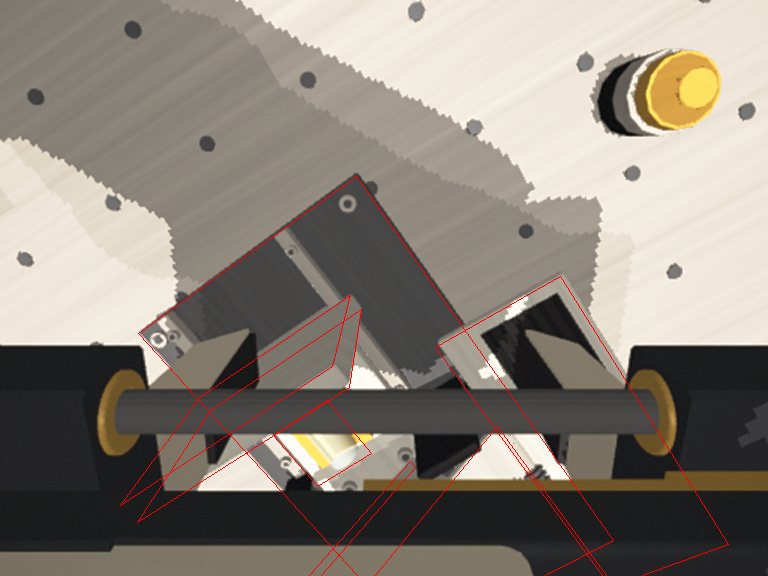

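View pics/ov_t6.png

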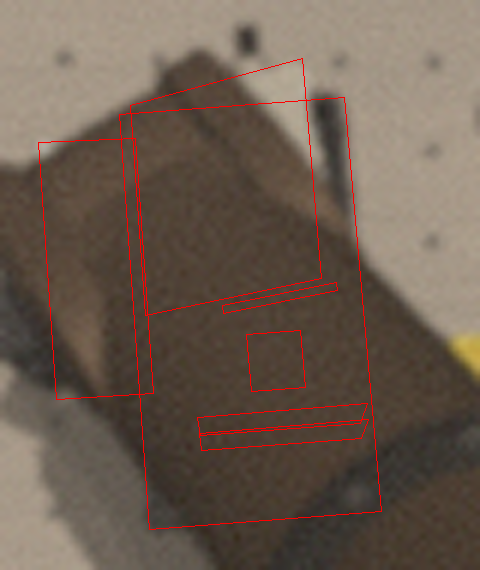

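>>> send_rows(motion=[[9.18,[-0.246,0.172,0],[0,0,0]],[9.18,[-0.246,0.172,0],[0,0,0]],[9.18,[-0.246,0.172,0],[0,0,0]],[9.18,[-0.164,0.115,0],[0,0,0]]])

```text
clock: 4.67
tool_pos: [0.5315, 0.0302, 0.0753]
orientation: [-0.808, -3.032, 0.004]
force: [-9.9, -0.0, 9.5]
grip_width: 0.0916
```

```bash
python3 - <<'E'
from h import *
p,r,s=pose(); print(p,p[2]-.022,w2st(p),np.degrees((r.inv()*Rt(np.radians(35))).as_rotvec()),s['force'],s['wrist_torque'],s['clock'])
xc=w2st(p)[0]-.0186+.008; print(xc)
E=model(xc,.58)
overlay(robot.snapshot("scene"),E,lambda X:proj("scene",X),(205,150,325,275),4.7,"pics/ov_s7.png")
im=robot.snapshot("wrist")
overlay(im,E,lambda X:projw(X,p,r),(0,0,512,384),1.5,"pics/ov_w7.png")
E
```

```text
[0.53146228 0.03022791 0.07528735] 0.05328735331900513 [-0.03265057  0.0479899 ] [-0.20115156 -0.15917634 -0.05475915] [-9.85712851 -0.04965508  9.48952607] [-0.2479746   1.99541232 -0.11235917] 4.6667
-0.04325057078198542
```

View pics/ov_w7.png

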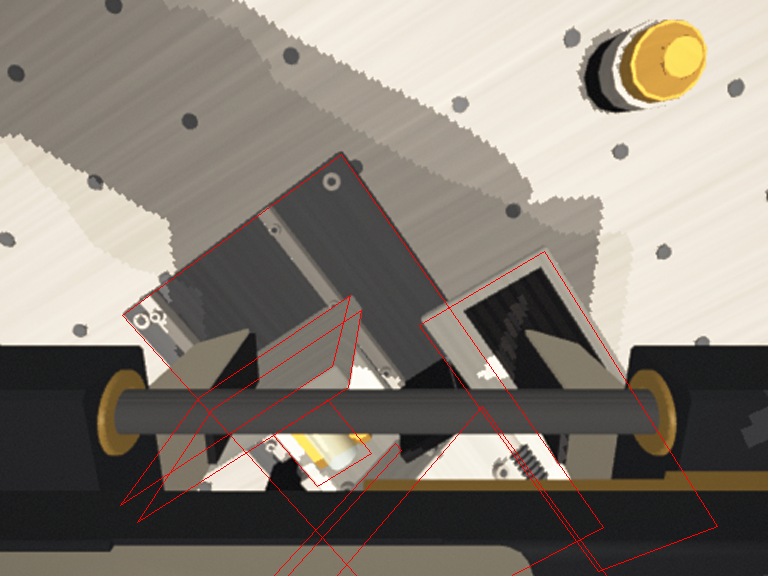

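View pics/ov_s7.png

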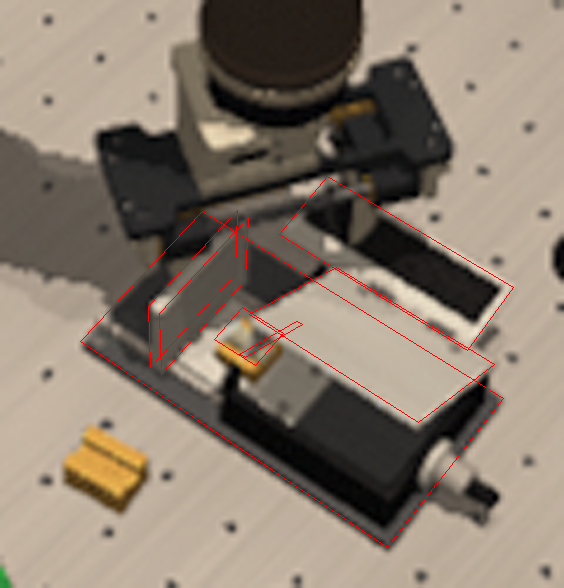

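>>> send_rows(motion=[[9.18,[-0.246,0.172,0],[0,0,0]],[9.18,[-0.246,0.172,0],[0,0,0]],[9.18,[-0.246,0.172,0],[0,0,0]],[9.18,[-0.246,0.172,0],[0,0,0]],[9.18,[-0.246,0.172,0],[0,0,0]]])

```text
clock: 5.18
tool_pos: [0.546, 0.0315, 0.0752]
orientation: [-0.808, -3.032, 0.005]
force: [-11.4, -1.1, 10.9]
grip_width: 0.0919
```

```bash
python3 - <<'E'
from h import *
p,r,s=pose(); print(p,p[2]-.022,w2st(p),s['force'],s['clock'])
xc=w2st(p)[0]-.0186+.008; print(xc)
E=model(xc,.58)
overlay(robot.snapshot("scene"),E,lambda X:proj("scene",X),(205,150,325,275),4.7,"pics/ov_s8.png")
E
```

```text
[0.54595407 0.03153514 0.07524583] 0.053245829999288126 [-0.01809996  0.04797268] [-11.38732303  -1.10882519  10.92092558] 5.1833
-0.028699956327129135
```

View pics/ov_s8.png

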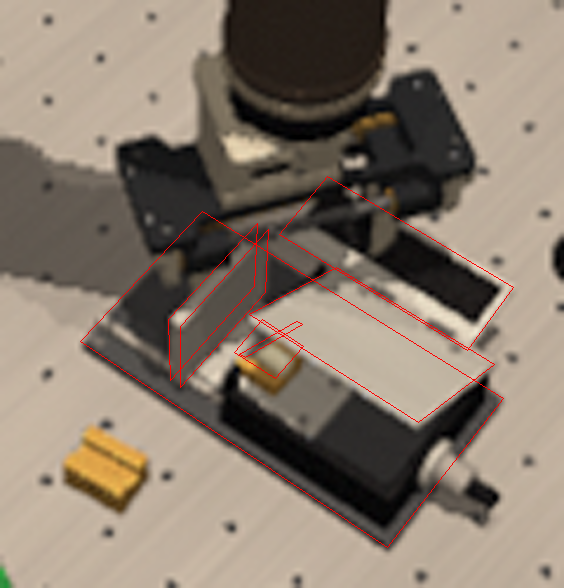

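>>> send_rows(motion=[[9.18,[-0.246,0.172,0],[0,0,0]],[9.18,[-0.246,0.172,0],[0,0,0]],[9.18,[-0.246,0.172,0],[0,0,0]],[9.18,[-0.246,0.172,0],[0,0,0]]])

```text
clock: 5.57
tool_pos: [0.558, 0.0326, 0.0753]
orientation: [-0.808, -3.032, 0.005]
force: [-10.0, -0.6, 9.9]
grip_width: 0.0916
```

```bash
python3 - <<'E'
from h import *
p,r,s=pose(); print(p,p[2]-.022,w2st(p),s['force'],s['wrist_torque'],s['clock'])
xc=w2st(p)[0]-.0186+.008; print(xc)
E=model(xc,.58)
overlay(robot.snapshot("scene"),E,lambda X:proj("scene",X),(205,150,325,275),4.7,"pics/ov_s9.png")
E
```

```text
[0.55799504 0.03262095 0.07528307] 0.05328307019905055 [-0.00601013  0.04795803] [-9.95997269 -0.59552749  9.92987479] [-0.30335328  2.15005661 -0.17434594] 5.5667
-0.016610134349693616
```

View pics/ov_s9.png

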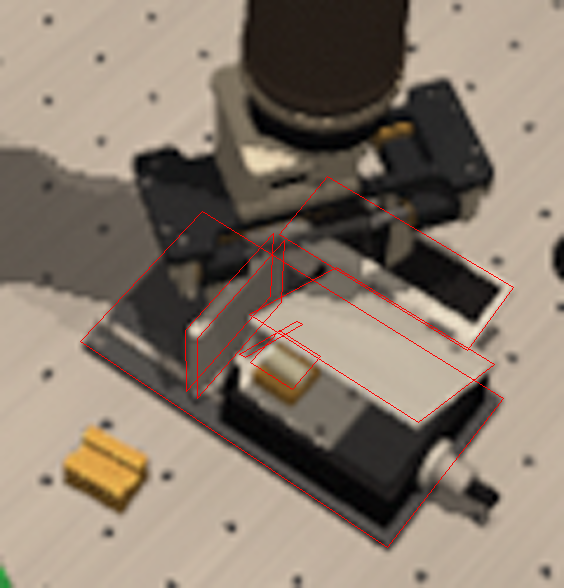

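>>> send_rows(motion=[[9.18,[-0.246,0.172,0],[0,0,0]],[9.18,[-0.246,0.172,0],[0,0,0]],[9.18,[-0.246,0.172,0],[0,0,0]],[9.18,[-0.164,0.115,0],[0,0,0]],[9.18,[-0.164,0.115,0],[0,0,0]]])

```text
clock: 6.03
tool_pos: [0.571, 0.0338, 0.0753]
orientation: [-0.808, -3.032, 0.005]
force: [-10.3, -1.6, 9.5]
grip_width: 0.0918
```

>>> send_rows(motion=[[9.18,[-0.082,0.057,0],[0,0,0]],[9.18,[-0.082,0.057,0],[0,0,0]]])

```text
clock: 6.2
tool_pos: [0.573, 0.034, 0.0753]
orientation: [-0.808, -3.032, 0.005]
force: [-11.2, -1.4, 10.4]
grip_width: 0.0919
```

```bash
python3 - <<'E'
from h import *
p,r,s=pose(); print(p,p[2]-.022,w2st(p),s['force'],s['wrist_torque'],s['clock'])
xc=w2st(p)[0]-.0186+.008; print(xc)
E=model(xc,.58)
overlay(robot.snapshot("scene"),E,lambda X:proj("scene",X),(205,150,325,275),4.7,"pics/ov_s10.png")
E
```

```text
[0.57296196 0.03399436 0.07525938] 0.05325938198266807 [0.00901967 0.04796347] [-11.15440895  -1.39092069  10.39268186] [-0.31087538  2.20176772 -0.18944098] 6.2
-0.001580330279966343
```

View pics/ov_s10.png

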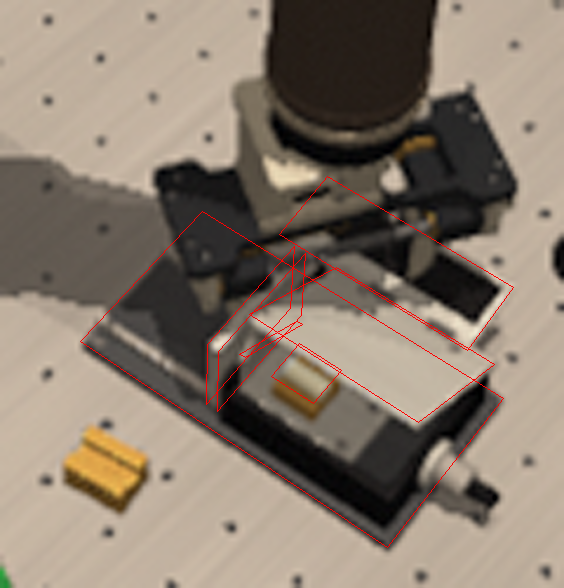

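Nearly home; keep pushing in 1 mm rows until the force rises.

>>> send_rows(motion=[[9.18,[-0.082,0.057,0],[0,0,0]],[9.18,[-0.082,0.057,0],[0,0,0]]])

```text
clock: 6.42
tool_pos: [0.574, 0.0341, 0.0752]
orientation: [-0.807, -3.03, 0.006]
force: [-17.2, -1.4, 16.2]
grip_width: 0.092
```

>>> send_rows(motion=[[9.18,[-0.082,0.057,0],[0,0,0]]])

```text
clock: 6.5
tool_pos: [0.574, 0.0341, 0.0751]
orientation: [-0.807, -3.028, 0.007]
force: [-20.0, -1.1, 18.6]
grip_width: 0.0917
```

>>> send_rows(motion=[[9.18,[-0.082,0.057,0],[0,0,0]]])

```text
clock: 6.58
tool_pos: [0.5741, 0.0341, 0.075]
orientation: [-0.807, -3.027, 0.009]
force: [-23.9, -2.1, 21.5]
grip_width: 0.0917
```

>>> send_rows(motion=[[9.18,[0,0,0],[0,0,0]],[9.18,[0,0,0],[0,0,0]]])

```text
clock: 6.75
tool_pos: [0.5741, 0.0341, 0.075]
orientation: [-0.807, -3.027, 0.009]
force: [-19.8, -1.9, 18.3]
grip_width: 0.0923
```

```bash
python3 - <<'E'
from h import *
p,r,s=pose(); print(p,p[2]-.022,w2st(p),s['force'],s['clock'])
xc=w2st(p)[0]-.0186+.008; print(xc)
E=model(0,.58)
overlay(robot.snapshot("scene"),E,lambda X:proj("scene",X),(225,160,325,275),5.2,"pics/ov_s11.png")
overlay(robot.snapshot("wrist"),E,lambda X:projw(X,p,r),(0,0,512,384),1.5,"pics/ov_w11.png")
E
```

```text
[0.57408941 0.03407968 0.07501593] 0.05301593067488846 [0.01015021 0.04794582] [-19.84620495  -1.92059654  18.25391975] 6.75
-0.00044979260051178013
```

View pics/ov_s11.png

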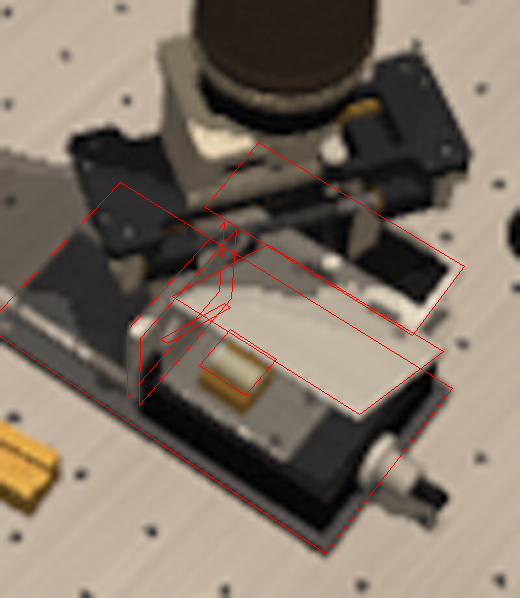

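View pics/ov_w11.png

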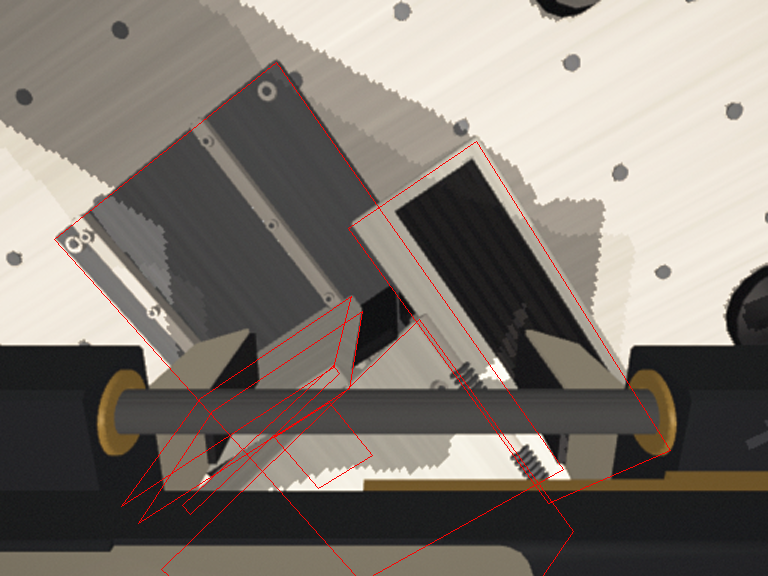

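>>> send_rows(motion=[[9.18,[0.164,-0.115,0],[0,0,0]],[9.18,[0.205,-0.143,0],[0,0,0]],[9.18,[0.246,-0.172,0],[0,0,0]],[9.18,[0.246,-0.172,0],[0,0,0]],[9.18,[0.246,-0.172,0],[0,0,0]]])

```text
clock: 7.27
tool_pos: [0.5673, 0.0339, 0.0763]
orientation: [0.808, 3.033, 0.002]
force: [3.0, -1.2, 3.5]
grip_width: 0.0921
```

```bash
python3 - <<'E'
from h import *
p,r,s=pose(); print(p,p[2]-.022,w2st(p),s['force'],s['clock'])
E=model(0,.58)
overlay(robot.snapshot("scene"),E,lambda X:proj("scene",X),(225,160,325,275),5.2,"pics/ov_s12.png")
E
```

```text
[0.56726888 0.03389091 0.07633232] 0.054332323112115534 [0.0033408  0.04837863] [ 3.04265096 -1.21754475  3.53893906] 7.2667
```

View pics/ov_s12.png

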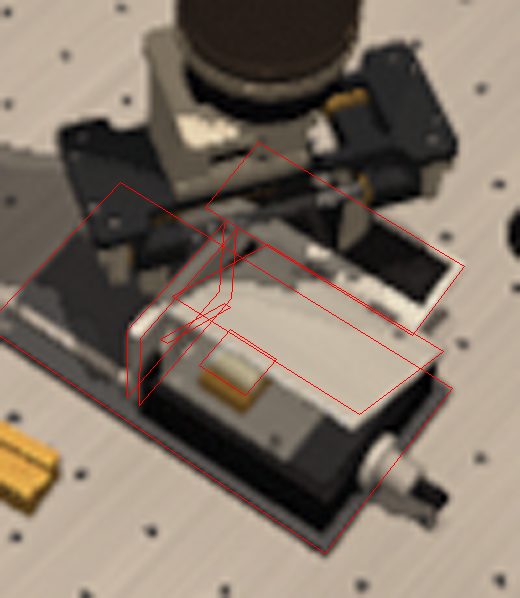

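>>> send_rows(motion=[[9.18,[0,0,-0.5],[0,0,0]],[9.18,[0,0,-0.6],[0,0,0]],[9.18,[0,0,-0.6],[0,0,0]],[9.18,[0,0,-0.6],[0,0,0]],[9.18,[0,0,-0.6],[0,0,0]]])

```text
clock: 7.73
tool_pos: [0.5652, 0.0344, 0.1052]
orientation: [-0.806, -3.035, -0.0]
force: [-0.1, -0.0, 0.4]
grip_width: 0.0919
```

>>> send_rows(motion=[[9.18,[0,0,-1.5],[0,0,0]],[9.18,[0,0,-2.5],[0,0,0]],[9.18,[0,0,-2.5],[0,0,0]],[9.18,[0,0,-2.0],[0,0,0]],[9.18,[0,0,0],[0,0,0]]])

```text
clock: 8.15
tool_pos: [0.5674, 0.0353, 0.1942]
orientation: [0.805, 3.031, 0.004]
force: [1.4, 0.1, 0.1]
grip_width: 0.0919
```

>>> send_rows(motion=[[9.18,[3.0,0,0],[0,0,0]],[9.18,[3.0,0,0],[0,0,0]],[9.18,[0,0,0],[0,0,0]],[9.18,[0,0,0],[0,0,0]],[9.18,[0,0,0],[0,0,0]]])

```text
clock: 8.57
tool_pos: [0.5138, 0.0637, 0.1898]
orientation: [0.807, 3.036, -0.0]
force: [1.4, -1.1, 0.2]
grip_width: 0.0917
```

```bash
python3 - <<'E'
from h import *
p,r,s=pose(); print(p,w2st(p),s['force'],s['clock'])
E=model(0,0)
im=robot.snapshot("scene")
overlay(im,E,lambda X:proj("scene",X),(225,160,325,275),5.2,"pics/ov_s13.png")
overlay(im,[],None,(225,160,325,275),5.2,"pics/s13.png")
overlay(robot.snapshot("wrist"),E,lambda X:projw(X,p,r),(0,0,512,384),1.5,"pics/ov_w13.png")
E
```

```text
[0.51375332 0.0636721  0.189808  ] [-0.04724198  0.08290711] [ 1.43617416 -1.13613719  0.24073252] 8.5667
```

View pics/ov_s13.png

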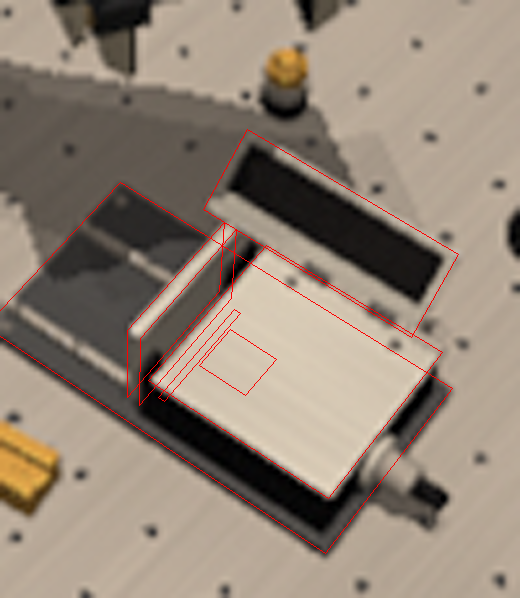

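View pics/s13.png

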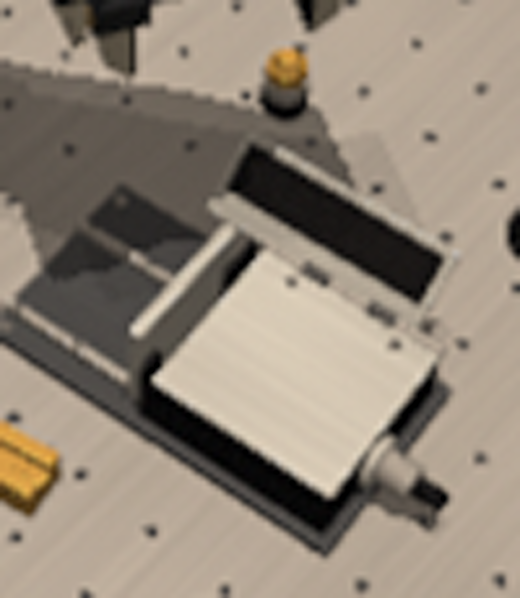

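View pics/ov_w13.png

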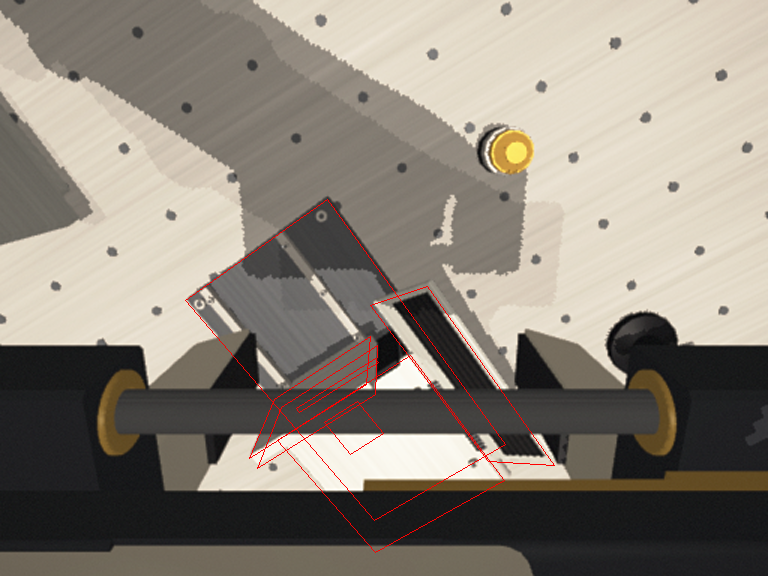

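```bash
python3 - <<'E'
from h import *
a=cv2.imread("pics/scene0.png"); b=robot.snapshot("scene")
c=lambda i:cv2.resize(i[165:270,240:325],None,fx=4.5,fy=4.5,interpolation=cv2.INTER_CUBIC)
cv2.imwrite("pics/cmp.png",np.hstack([c(a),c(b)]))
print(pose()[2]['force'])
E
```

```text
[-0.59392924  0.07469614  0.27860002]
```

View pics/cmp.png

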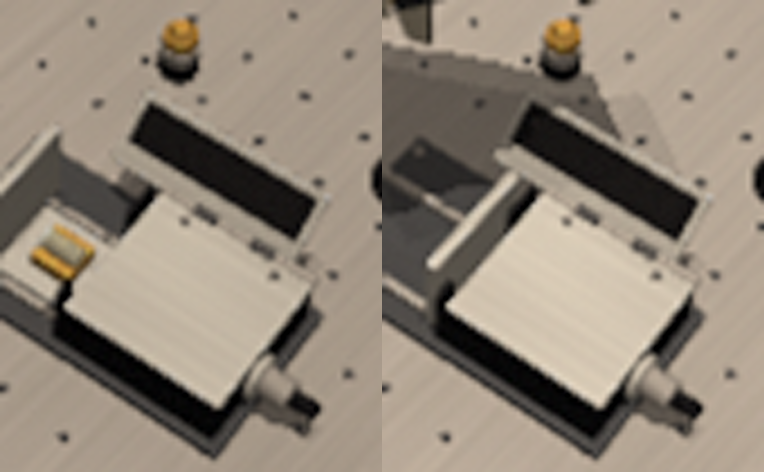

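```bash
python3 -c "
from cell import robot
print(robot.hand_in())"
```

```text
the job is handed in; nothing more can be done
None
```

The sample is loaded and the job is handed in: the carrier is home against the chamber front and the flap is closed. The robot reports no verdict, so this rests on my own checks.

- **How it was done:** I turned the open gripper 35° from the track's cross direction. One fingertip pressed the thumb plate, holding the flap at about 0.58 rad by the camera overlay. The corner of the other pushed the end plate about 60 mm along the track. Once it was home I backed that fingertip about 7 mm off the plate, then lifted so the flap closed.
- **Home position:** the push stopped dead, with the force climbing from about 11 N to 24 N. The fingertip position put the carrier at about x = -0.5 mm. The scene picture matched the model at x = 0 both before and after release.
- **Flap:** in every picture while the sample passed under, it matched the 0.58 rad model. In a side-by-side with the first picture, the lid and thumb plate look the same as when closed.
- **Other things:** the gripper hangs clear above the station at about 0.19 m. The bystanders I could see in the last pictures look unmoved, but I did not measure each one.
- **Disagreements:** my model drew the thumb plate's outer edge slightly too high when closed. The offset was there in the first picture too, so it is a model error. My first estimates of the carrier's starting position ranged from about -51 to -60 mm; I used -60 mm.

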